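# Put the electromagnetism kit back in its trays

### The job

The experiment is over: sort the kit back into its trays, both coils in the yellow tray, both terminal modules in the red tray and the iron core in the blue tray. Set each part down, do not drop it, so that it rests flat on the tray's floor the way up it is now, nothing stacked or leaning on a rim, and let go of it. Leave the multimeter and the resistance box where they are.

Things in the scene. Friction and masses are not known exactly. Their poses are not given: they have to be found in the camera images.
- coil_yellow_center (a point): Round coil with yellow end flanges, an ochre winding between them and a dark bore, standing on end: 50 mm diameter, 36 mm high, about 120 g. The point is its centre, 18 mm above its underside; z is the coil's axis, up.
- coil_copper_center (a point): Round coil with a copper winding between black end flanges; from above a black rim, a copper ring and a dark bore, standing on end: 40 mm diameter, 44 mm high, about 150 g. The point is its centre, 22 mm above its underside; z is the coil's axis, up.
- module_green_center (a point): Green terminal module, a block 56 mm (its x) by 36 mm (its y) by 40 mm high, with two 10 mm thick terminal posts (one red, one black) standing 12 mm up from its top, 16 mm either side of the middle along x, and a thin yellow stripe across the top; about 70 g. Grasp it across the 36 mm sides (along y). The point is the centre of the block, 20 mm above its underside; z up.
- module_white_center (a point): White terminal module, a block 56 mm (its x) by 36 mm (its y) by 40 mm high, with two 10 mm thick terminal posts (one red, one black) standing 12 mm up from its top, 16 mm either side of the middle along x, and a thin yellow stripe across the top; about 70 g. Grasp it across the 36 mm sides (along y). The point is the centre of the block, 20 mm above its underside; z up.
- core_center (a point): Laminated iron core, a plain dark grey steel bar with layered sides, lying flat: 70 mm (its x) by 30 mm (its y) by 30 mm high, about 480 g. Grasp it across the 30 mm sides (along y). The point is its centre, 15 mm above its underside; z up.
- tray_yellow: Yellow tray for the coils: plastic, open at the top, 130 mm (its x) by 175 mm (its y) by 30 mm high outside, walls and floor 4 mm thick; fixed to the bench. Origin: centre of its underside, on the bench; z up.
- tray_red: Red tray for the terminal modules: plastic, open at the top, 130 mm (its x) by 175 mm (its y) by 30 mm high outside, walls and floor 4 mm thick; fixed to the bench. Origin: centre of its underside, on the bench; z up.
- tray_blue: Blue tray for the iron core: plastic, open at the top, 130 mm (its x) by 175 mm (its y) by 30 mm high outside, walls and floor 4 mm thick; fixed to the bench. Origin: centre of its underside, on the bench; z up.
- multimeter: Red handheld multimeter with a black face, lying on its back: 160 mm (x) by 80 mm (y) by 36 mm high (selector knob up to 42 mm), loose, to be left alone. Origin: centre of its underside.
- decade_box: Grey resistance box with two black knobs: 120 mm (x) by 80 mm (y) by 45 mm high, 58 mm over the knobs, loose, to be left alone. Origin: centre of its underside.
There are look-alikes about, which are no part of the job. Of the things like the part that bears coil_yellow_center, leave any that is purple; of the rest the smaller one is meant.

How it is judged:
At the end, for the whole second after the job is handed in: Each part rests flat on the floor of its own tray (coils yellow, modules red, core blue): its centre within 52 mm of the tray's middle along the tray's x and 72 mm along its y, no more than 5 mm above its height when standing on the tray's floor, upright within 0.12 rad, and slower than 0.02 m/s (x of coil_yellow_center in the frame of tray_yellow between -0.052 and 0.052 m and y of coil_yellow_center in the frame of tray_yellow between -0.072 and 0.072 m and z of coil_yellow_center in the frame of tray_yellow below 0.027 m and angle between each of coil_yellow_center, coil_copper_center, module_green_center, module_white_center, core_center's own z axis and vertical below 0.12 rad and linear speed of each of coil_yellow, coil_copper, module_green, module_white, core below 0.02 m/s and x of coil_copper_center in the frame of tray_yellow between -0.052 and 0.052 m and y of coil_copper_center in the frame of tray_yellow between -0.072 and 0.072 m and z of coil_copper_center in the frame of tray_yellow below 0.031 m and x of module_green_center in the frame of tray_red between -0.052 and 0.052 m and y of module_green_center in the frame of tray_red between -0.072 and 0.072 m and z of each of module_green_center, module_white_center in the frame of tray_red below 0.029 m and x of module_white_center in the frame of tray_red between -0.052 and 0.052 m and y of module_white_center in the frame of tray_red between -0.072 and 0.072 m and x of core_center in the frame of tray_blue between -0.052 and 0.052 m and y of core_center in the frame of tray_blue between -0.072 and 0.072 m and z of core_center in the frame of tray_blue below 0.024 m); the robot touches nothing.
It fails at once if the multimeter or the resistance box is moved by more than 15 mm (distance of any of multimeter, decade_box from where it was at the start of the episode above 0.015 m).
It fails at once if a part is dropped: it moves faster than 0.8 m/s with its centre less than 60 mm above the bench ((height (world z) of coil_yellow_center below 0.06 m and linear speed of coil_yellow above 0.8 m/s) or (height (world z) of coil_copper_center below 0.06 m and linear speed of coil_copper above 0.8 m/s) or (height (world z) of module_green_center below 0.06 m and linear speed of module_green above 0.8 m/s) or (height (world z) of module_white_center below 0.06 m and linear speed of module_white above 0.8 m/s) or (height (world z) of core_center below 0.06 m and linear speed of core above 0.8 m/s)).
It also fails if it takes over 115 s, if anything falls off the work surface, if the arm or the gripper's body presses on something with over 40 N, if the wrist force passes 120 N, or if a joint passes its speed limit or range.

### The arm

A 7-joint arm with a two-finger parallel gripper is mounted at the origin on the work surface. World frame = base frame: x ahead of the robot, y to its left, z up, the work surface at z = 0. Lengths are in m, angles in rad, forces in N, time in s.
With the tool pointing down it reaches from about 0.4 to 0.85 m from the base axis. Payload 10.4 kg.
Tool frame: the origin (TCP) lies on the mounting face of the last link; the fingertips stand 182 mm ahead of it and the grasp point (between the pads) lies 164 mm ahead of it (arm.pinch_z is the distance from the TCP to the grasp point, in m); z points along the fingers, y is the line along which they close (so a half turn about z gives the same grasp; the last joint's range is limited). The gripper opens to 87 mm and grips with 3 to 60 N. Pads are 19 mm wide; open, the fingers measure 117 mm over their backs; the gripper's body (75 mm by 190 mm) begins 51 mm behind the grasp point.
Start: joints at [1.22, 0.332, -0.065, 1.46, 0.022, 1.35, -0.088], TCP at [0.201, -0.592, 0.405] pointing down, gripper open.
Joint ranges: [-2.6, 2.6], [-0.5, 2.12], [-1.47, 1.34], [0.16, 2.42], [-1.27, 4.41], [0.06, 2.06], [-2.6, 2.6]. Speed limits (rad/s): [2.22, 2.22, 2.79, 2.79, 3.14, 3.14, 3.14].

### API

Orientations are given as a unit quaternion [w, x, y, z].
In Python, from workcell import arm gives the robot as it stands.
- The arm moves only by the tool play_rows, never from a script. Its argument "increments" is a list of rows, each a list of 5 numbers: the shift along the tool's x, y, z each as a share of 0.06 m, from -1 to 1, then the turn about the tool's z as a share of 0.15 rad, from -1 to 1, then the closure, from 0 (fully open) to 1 (shut). In form: [[dx, dy, dz, twist, grip], ...]. A call has 1 to 20 rows; each row shifts and turns the commanded pose from where the row before left it, along the tool's axes as they then stand; what a row does not reach is not made up. A row lasts 1/8 s, in which the tool goes at most 62.5 mm and 10.7 degrees, less where a joint would pass 70% of its speed; a pose out of reach is approached as far as the arm can. A call with a number of a shift or a turn outside -1 to 1 is refused whole. A call with a gripper value outside its range is refused whole. The fingers move at their own pace and stop on an object; "grip_force" is the grip in N (left out, the last holds). Time passes only in rows, so rows that do not move let the fingers close. It gives the time, the measured TCP pose, the force, the opening and the grip force at its end, in the units of the state.
- arm.read_state(): the state, without advancing time (a new reading comes with each control period).
- arm.grab_frame(name): name is "scene" or "top"; returns a dict with "color" (420x560x3 uint8, blue, green, red), "vfov" (degrees; the focal length in pixels is half the picture's height over the tangent of half this angle, whatever the lens; pixels are square), "cx", "cy" (the principal point, pixels), "T" (4x4, takes a point from camera to world coordinates). Camera axes: x right, y down, z forward; pixel columns grow to the right and rows downward; lengths in m; the calibration is good to about 2 mm. A picture is of the moment at which its call begins. There is no depth.
- arm.hand_in(): hands the job in; it is judged then, once.
Trained networks look in the newest picture that a camera, given by its name, has taken for a name from the list of things; names that differ only in an ending like _2 or _b are one class to them, and where a whole thing is asked for, a point or a joint stands for the part that bears it (a point fixed in the world has none). Each returns a list of dicts, best first, with "p" (0 to 1); they miss things now and then, are a little off and sometimes report something else, mostly with a low value. They report only what shows in the picture. A call takes as long as a camera call. They do not tell look-alikes from the thing itself.
- arm.spot_in(query, camera): "rect" ([left, top, right, bottom] in pixels, round what is visible of it).
The state is a dict: "time": time; "qpos": joint angles; "dq": joint speeds; "joint_torque": joint torques, N m; "tcp_pos": TCP position; "tool_rot": TCP orientation; "force": force on the tool from outside, world axes, zero at the start; "torque": the same for the moment, N m; "finger_gap": opening from 0.0 (shut) to 1.0 (fully open); "gripper_force": force on a finger pad.
Only numpy, scipy, OpenCV 4.12 (cv2) and the standard library are available. Lean on these libraries where they do the work, as an engineer would, in place of code of your own. Each camera call takes 0.05 s, during which the arm holds its last target. There are 200 camera calls.

## Working session

There is one attempt and no reset: what is moved stays moved. The work goes in short steps, Python scripts to look and compute and a tool call to move; the robot and the scene stay as the last step left them, time stands still between calls to the robot, and variables do not carry over. Pictures are saved under pics/ and viewed, at most 14 in all, crops included, and the job is handed in when it is done.

Besides the shell and the picture viewer there is one more tool, called after ">>>" as a command line: name --pt "numbers of a row" for each row, then --argument value for the rest. play_rows: Moves the arm, as the interface text tells. Shift numbers are shares of 0.06 m and turn numbers shares of 0.15 rad, none past 1 either way. Its arguments: {"type":"object","properties":{"increments":{"type":"array"},"grip_force":{"type":"number"}},"required":["increments"]}

```bash
mkdir -p pics; ls
python3 - <<'E'
from workcell import arm
import cv2,numpy as np
s=arm.read_state(); print(s['time'],s['tcp_pos'],s['tool_rot'],s['finger_gap'],arm.pinch_z)
for c in ['top','scene']:
    f=arm.grab_frame(c); cv2.imwrite(f'pics/{c}0.png',cv2.resize(f['color'],(784,588))); print(c,f['vfov'],f['cx'],f['cy'],np.round(f['T'],4).tolist())
for n in ['coil_yellow_center','coil_copper_center','module_green_center','module_white_center','core_center','tray_yellow','tray_red','tray_blue','multimeter','decade_box']:
    print(n,[(round(d['p'],2),np.round(d['rect']).astype(int).tolist()) for d in arm.spot_in(n,'top')][:4])
E
```

```text
pics
0.0 [ 0.20115576 -0.59161459  0.40394107] [-6.76796895e-04  9.86599465e-01  1.63159456e-01 -1.70239191e-04] 1.001881674025335 0.1635
top 57.66379786146174 282.4337903647859 210.33868912726854 [[0.0158, -0.9799, 0.199, 0.3394], [-0.9997, -0.0118, 0.0213, -0.0194], [-0.0185, -0.1993, -0.9798, 1.0263], [0.0, 0.0, 0.0, 1.0]]
scene 48.68428898052233 280.1553597854334 200.59835939578105 [[-0.0594, 0.6912, -0.7202, 1.3245], [0.998, 0.0557, -0.0289, 0.0216], [0.0201, -0.7205, -0.6931, 0.7783], [0.0, 0.0, 0.0, 1.0]]
coil_yellow_center [(0.8, [208, 174, 236, 203]), (0.66, [274, 239, 294, 255]), (0.61, [258, 274, 284, 300])]
coil_copper_center [(0.8, [303, 208, 318, 226])]
module_green_center [(0.91, [243, 202, 265, 219]), (0.23, [367, 124, 403, 169])]
module_white_center [(0.75, [215, 236, 242, 264]), (0.2, [251, 135, 320, 194])]
core_center [(0.68, [332, 238, 345, 262])]
tray_yellow [(0.86, [253, 136, 318, 194]), (0.33, [109, 201, 176, 257])]
tray_red [(0.87, [107, 201, 178, 256])]
tray_blue [(0.95, [382, 197, 458, 255])]
multimeter [(0.84, [167, 114, 206, 175])]
decade_box [(0.7, [367, 127, 403, 170]), (0.19, [221, 240, 240, 261])]
```

View pics/top0.png

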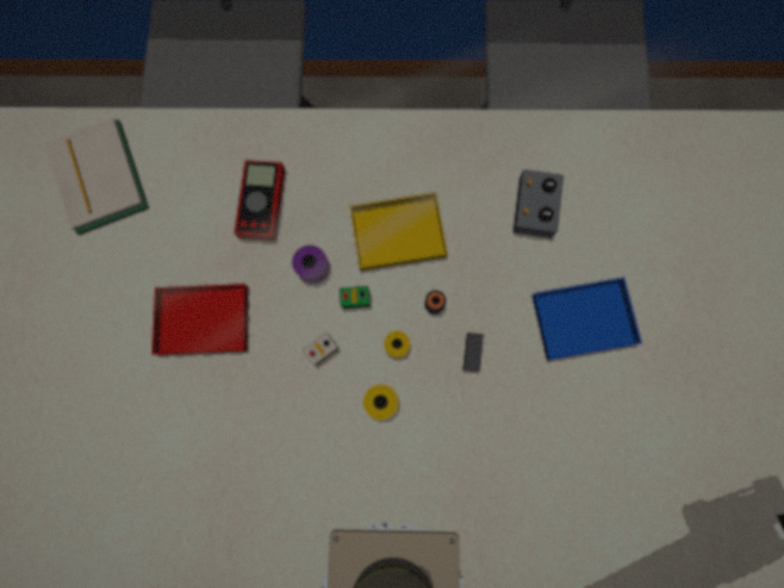

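View pics/scene0.png

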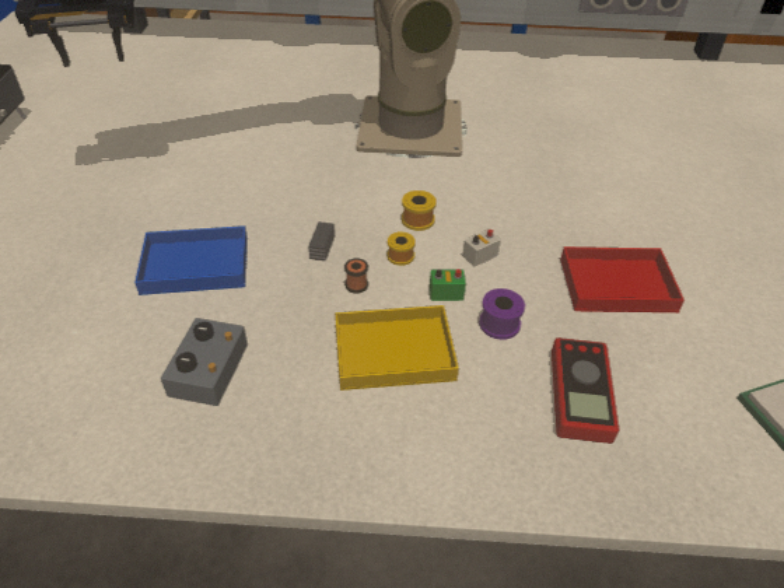

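The views agree. In display pixels of the top picture, the smaller yellow coil is at (397,344), with the larger yellow (381,402) and purple (310,263) ones as look-alikes. Copper is at (435,301), green (355,297), white (321,349) and core (473,352). The trays are yellow (398,232), red (201,320) and blue (586,319). Next I'll fit poses by silhouette in both cameras.

```bash
cat > fit.py <<'E'
from workcell import arm
import cv2,numpy as np
from scipy.optimize import minimize
S=4
def box(a,b,z0,z1,cx=0): return [[cx+sx*a/2,sy*b/2,z] for sx in(-1,1) for sy in(-1,1) for z in(z0,z1)]
def cyl(d,h): return [[d/2*np.cos(t),d/2*np.sin(t),z] for t in np.linspace(0,2*np.pi,25) for z in(0,h)]
mod=box(.056,.036,0,.04)
posts=[box(.01,.01,.04,.052,c) for c in(-.016,.016)]
M={'coil_yellow_center':[cyl(.05,.036)],'coil_copper_center':[cyl(.04,.044)],'module_green_center':[mod]+posts,'module_white_center':[mod]+posts,
'core_center':[box(.07,.03,0,.03)],'tray_yellow':[box(.13,.175,0,.03)],'tray_red':[box(.13,.175,0,.03)],'tray_blue':[box(.13,.175,0,.03)],
'multimeter':[box(.16,.08,0,.036)],'decade_box':[box(.12,.08,0,.045)]}
def proj(f,P):
    T=f['T'];p=(np.asarray(P)-T[:3,3])@T[:3,:3]
    k=f['color'].shape[0]/2/np.tan(np.radians(f['vfov']/2))
    return p[:,:2]/p[:,2:]*k+[f['cx'],f['cy']]
def world(f,uv,z):
    k=f['color'].shape[0]/2/np.tan(np.radians(f['vfov']/2))
    d=f['T'][:3,:3]@np.array([(uv[0]-f['cx'])/k,(uv[1]-f['cy'])/k,1]);o=f['T'][:3,3]
    return o+d*(z-o[2])/d[2]
def mask(f,uv,r):
    u,v=[int(round(c)) for c in uv];im=f['color'][v-r:v+r,u-r:u+r]
    L=cv2.cvtColor(cv2.GaussianBlur(cv2.resize(im,None,fx=S,fy=S,interpolation=cv2.INTER_CUBIC),(0,0),3),cv2.COLOR_BGR2LAB).astype(float)
    e=np.r_[L[:8].reshape(-1,3),L[-8:].reshape(-1,3),L[:,:8].reshape(-1,3),L[:,-8:].reshape(-1,3)]
    d=np.linalg.norm((L-np.median(e,0))*[.7,1,1],axis=2)
    m=(d>max(14,.4*np.percentile(d,97)) ).astype(np.uint8)
    n,lab,st,c=cv2.connectedComponentsWithStats(m)
    i=1+np.argmin([np.hypot(*(c[j]-r*S))-st[j,4]**.5 for j in range(1,n)])
    m=(lab==i).astype(np.uint8);cs,_=cv2.findContours(m,0,2);cv2.drawContours(m,cs,-1,1,-1)
    return m,(u-r,v-r)
def sil(f,parts,x,m,o):
    c,s=np.cos(x[2]),np.sin(x[2]);img=np.zeros_like(m)
    for P in parts:
        P=np.array(P);W=np.c_[P[:,0]*c-P[:,1]*s+x[0],P[:,0]*s+P[:,1]*c+x[1],P[:,2]+x[3]]
        q=(proj(f,W)-o+.5)*S-.5
        cv2.fillConvexPoly(img,np.round(cv2.convexHull(q.astype(np.float32))*16).astype(np.int32),1,shift=4)
    return img
def fit(n,F,x0,rad,z=0,yaws=None):
    data=[]
    for f in F:
        data.append((f,*mask(f,proj(f,[[x0[0],x0[1],z+.02]])[0],rad)))
    def ious(x):
        r=[]
        for f,m,o in data:
            g=sil(f,M[n],[*x,z],m,o);r.append((g&m).sum()/max(1,(g|m).sum()))
        return r
    best=None
    for y in (yaws if yaws is not None else [0] if 'coil' in n else np.arange(0,np.pi,.3)):
        R=minimize(lambda x:-sum(ious([x[0],x[1],x[2]/10])),[*x0,y*10],method='Nelder-Mead',options=dict(initial_simplex=np.array([*x0,y*10])+np.r_[np.zeros((1,3)),np.diag([.01,.01,2])],xatol=2e-4,fatol=1e-4))
        if best is None or R.fun<best.fun:best=R
    x=best.x*[1,1,.1];sep=[]
    return x,ious(x),data
E
cat > run1.py <<'E'
from fit import *
F=[arm.grab_frame('top'),arm.grab_frame('scene')]
uv={'coil_yellow_center':(284,247),'coil_copper_center':(311,216),'module_green_center':(254,211),'module_white_center':(229,250),'core_center':(338,250),'tray_yellow':(285,165),'tray_red':(143,229),'tray_blue':(419,226),'multimeter':(186,145),'decade_box':(385,148)}
vis=[[],[]]
for n,p in uv.items():
    x0=world(F[0],p,.02)[:2];big='tray' in n or n in('multimeter','decade_box')
    x,i,d=fit(n,F,x0,52 if 'tray' in n else 38 if big else 20,yaws=[-.2,.1] if 'tray' in n else None)
    one=[fit(n,[f],x[:2],52 if 'tray' in n else 38 if big else 20,yaws=[x[2]])[0] for f in F]
    print(n,np.round(x,4),np.round(i,2),'top',np.round(one[0],3),'scene',np.round(one[1],3))
    for k,(f,m,o) in enumerate(d):
        r=m.shape[0]//2//S;c=cv2.resize(f['color'][o[1]:o[1]+2*r,o[0]:o[0]+2*r],m.shape[::-1])
        cs,_=cv2.findContours(sil(f,M[n],[*x,0],m,o),0,2);cv2.drawContours(c,cs,-1,(255,0,255),1)
        cs,_=cv2.findContours(m,0,2);cv2.drawContours(c,cs,-1,(255,255,0),1)
        vis[k].append(cv2.resize(c,(160,160)))
cv2.imwrite('pics/fit1.png',np.vstack([np.hstack(vis[0][:5]),np.hstack(vis[1][:5]),np.hstack(vis[0][5:])]))
E
python3 run1.py
```

```text
coil_yellow_center [ 0.4481 -0.0015  0.1451] [0.94 0.94] top [ 0.448 -0.002  0.227] scene [ 0.449 -0.001  0.136]
coil_copper_center [ 0.5293 -0.0724  0.0743] [0.93 0.94] top [ 0.529 -0.072  0.146] scene [ 0.53  -0.072 -0.031]
module_green_center [0.5369 0.0804 1.6696] [0.94 0.95] top [0.536 0.08  1.671] scene [0.538 0.081 1.657]
module_white_center [0.4346 0.1405 2.2437] [0.37 0.72] top [0.433 0.138 2.256] scene [0.438 0.142 2.317]
core_center [ 0.4363 -0.1442 -0.1177] [0.96 0.98] top [ 0.436 -0.144 -0.12 ] scene [ 0.437 -0.144 -0.12 ]
tray_yellow [ 6.723e-01 -2.000e-04  1.739e-01] [0.97 0.98] top [0.671 0.    0.176] scene [0.673 0.    0.171]
tray_red [0.4917 0.3768 0.0594] [0.98 0.98] top [0.491 0.377 0.06 ] scene [0.493 0.377 0.063]
tray_blue [ 0.5024 -0.3586  0.1922] [0.98 0.99] top [ 0.502 -0.359  0.19 ] scene [ 0.503 -0.358  0.188]
multimeter [0.7355 0.2768 3.0688] [0.93 0.97] top [0.733 0.277 3.094] scene [0.738 0.277 3.063]
decade_box [ 0.7279 -0.2741  2.9981] [0.95 0.94] top [ 0.728 -0.274  2.976] scene [ 0.729 -0.274  3.036]
```

View pics/fit1.png

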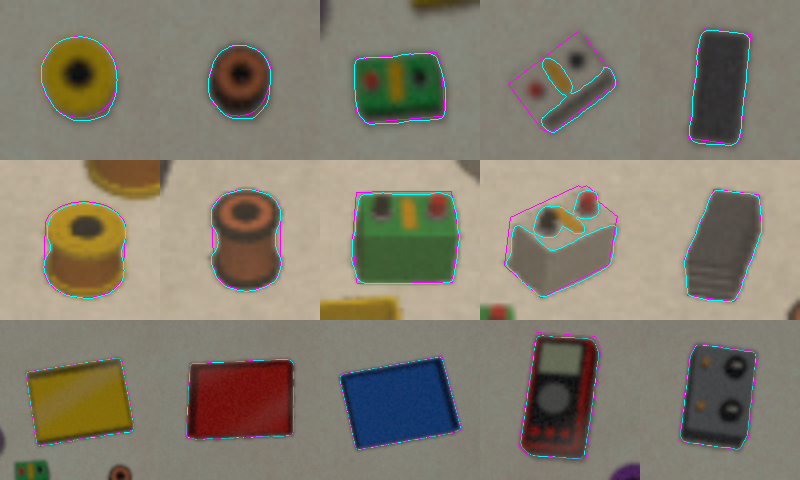

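Both cameras agree to within 3 mm, and the outlines, including the white block's, match. Next is a move helper, with the core first.

```bash
cat > mv.py <<'E'
import sys,numpy as np
from workcell import arm
from scipy.spatial.transform import Rotation as Ro
s=arm.read_state();w,*v=s['tool_rot'];R=Ro.from_quat([*v,w]).as_matrix();p=s['tcp_pos']+R[:,2]*arm.pinch_z
th=np.arctan2(R[1,0],R[0,0])
print('t',round(s['time'],2),'grasp pt',np.round(p,4),'th',round(th,3),'tilt',round(float(np.arccos(-R[2,2])),4),'gap',np.round(s['finger_gap']*87,1),'F',np.round(s['force'],1),'gf',np.round(s['gripper_force'],1))
for a in sys.argv[1:]:   # x,y,z,theta
    x,y,z,t=map(float,a.split(','))
    d=np.array([x,y,z])-p;n=-(t-th)/.15
    X=np.array([np.cos(t),np.sin(t),0]);Y=np.array([np.sin(t),-np.cos(t),0])
    print(a,'turn shares %.2f  then shift dx %.2f dy %.2f dz %.2f'%(n,d@X/.06,d@Y/.06,-d[2]/.06))
    p=np.array([x,y,z]);th=t
E
python3 - <<'E'
import numpy as np
for n,x,y,ps,tys in [('Y',.6723,0,.174,(-.038,.038)),('R',.4917,.3768,.06,(-.038,.038)),('B',.5024,-.3586,.192,(0,))]:
    for t in tys: print(n,t,round(x-np.sin(ps)*t,4),round(y+np.cos(ps)*t,4))
E
python3 mv.py .4363,-.1442,.13,-.118 .4363,-.1442,.021,-.118
```

```text
Y -0.038 0.6789 -0.0374
Y 0.038 0.6657 0.0374
R -0.038 0.494 0.3389
R 0.038 0.4894 0.4147
B 0 0.5024 -0.3586
t 0.7 grasp pt [ 0.2012 -0.5918  0.2413] th 0.328 tilt 0.0001 gap 86.8 F [-1.2  0.4  0.1] gf 0.0
.4363,-.1442,.13,-.118 turn shares 2.97  then shift dx 3.01 dy -7.87 dz 1.85
.4363,-.1442,.021,-.118 turn shares -0.00  then shift dx 0.00 dy 0.00 dz 1.82
```

>>> play_rows --pt "0 0 0 0.99 0.3" --pt "0 0 0 0.99 0.3" --pt "0 0 0 0.99 0.3" --pt "0.25 -0.65 0 0 0.3" --pt "0.25 -0.65 0.1 0 0.3" --pt "0.25 -0.65 0.15 0 0.3" --pt "0.25 -0.65 0.2 0 0.3" --pt "0.25 -0.65 0.2 0 0.3" --pt "0.25 -0.65 0.2 0 0.3" --pt "0.25 -0.65 0.2 0 0.3" --pt "0.25 -0.65 0.2 0 0.3" --pt "0.25 -0.65 0.2 0 0.3" --pt "0.25 -0.65 0.2 0 0.3" --pt "0.25 -0.65 0.2 0 0.3" --pt "0.26 -0.72 0.2 0 0.3" --pt "0 0 0 0 0.3" --pt "0 0 0 0 0.3" --grip_force 30

```text
time: 2.82
tcp_pos: [0.4359, -0.1445, 0.2819]
tool_rot: [0.0, 0.998, -0.059, 0.0]
force: [-0.2, -0.1, -0.0]
finger_gap: 0.704
gripper_force: 0.0
```

```bash
python3 mv.py .4363,-.1442,.022,-.118
python3 - <<'E'
from workcell import arm;import cv2
f=arm.grab_frame('scene');cv2.imwrite('pics/s1.png',cv2.resize(f['color'][80:240,160:400],None,fx=3,fy=3))
E
```

```text
t 2.83 grasp pt [ 0.4359 -0.1445  0.1184] th -0.118 tilt 0.0004 gap 61.2 F [-0.2 -0.1 -0. ] gf 0.0
.4363,-.1442,.022,-.118 turn shares 0.00  then shift dx 0.01 dy -0.01 dz 1.61
```

View pics/s1.png

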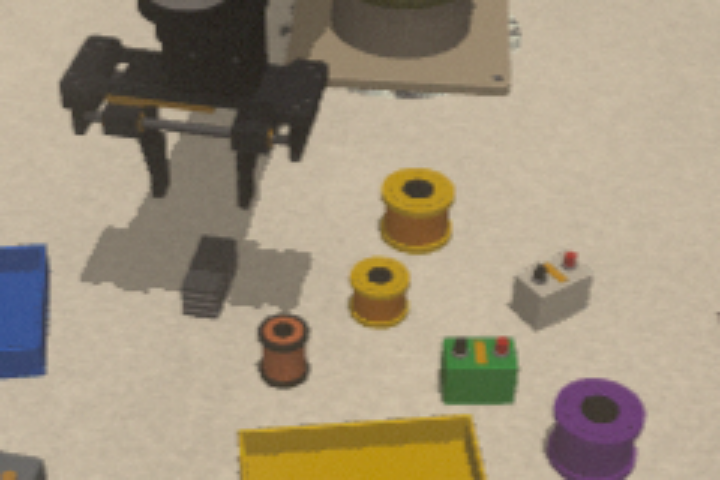

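The picture shows the open fingers straddling the core (crop 210,275). I'll descend, grip and lift.

>>> play_rows --pt "0 0 0.6 0 0.3" --pt "0 0 0.6 0 0.3" --pt "0 0 0.3 0 0.3" --pt "0 0 0.1 0 0.3" --pt "0 0 0 0 0.3" --pt "0 0 0 0 1" --pt "0 0 0 0 1" --pt "0 0 0 0 1" --pt "0 0 0 0 1" --pt "0 0 0 0 1" --pt "0 0 -0.3 0 1" --pt "0 0 -0.6 0 1" --pt "0 0 -0.6 0 1" --pt "0 0 0 0 1" --grip_force 40

```text
time: 4.62
tcp_pos: [0.4366, -0.1441, 0.2774]
tool_rot: [0.001, 0.998, -0.059, 0.002]
force: [-0.3, 0.0, -5.8]
finger_gap: 0.344
gripper_force: 40.0
```

```bash
python3 mv.py .5024,-.3586,.11,.192 .5024,-.3586,.0265,.192
```

```text
t 4.62 grasp pt [ 0.4372 -0.1444  0.1139] th -0.118 tilt 0.0038 gap 30.0 F [-0.3  0.  -5.8] gf 40.0
.5024,-.3586,.11,.192 turn shares -2.07  then shift dx 0.39 dy 3.71 dz 0.07
.5024,-.3586,.0265,.192 turn shares -0.00  then shift dx 0.00 dy 0.00 dz 1.39
```

>>> play_rows --pt "0 0 0 -0.7 1" --pt "0 0 0 -0.7 1" --pt "0 0 0 -0.67 1" --pt "0.05 0.45 0 0 1" --pt "0.05 0.6 0 0 1" --pt "0.05 0.6 0 0 1" --pt "0.05 0.6 0 0 1" --pt "0.05 0.6 0 0 1" --pt "0.07 0.5 0 0 1" --pt "0.07 0.36 0 0 1" --pt "0 0 0 0 1" --pt "0 0 0.4 0 1" --pt "0 0 0.4 0 1" --pt "0 0 0.3 0 1" --pt "0 0 0.15 0 1" --pt "0 0 0.08 0 1" --pt "0 0 0 0 1" --pt "0 0 0 0 1"

```text
time: 6.88
tcp_pos: [0.5019, -0.3582, 0.1967]
tool_rot: [0.0, 0.995, 0.096, 0.0]
force: [0.2, 0.2, -5.3]
finger_gap: 0.342
gripper_force: 40.0
```

```bash
python3 mv.py .5024,-.3586,.026,.192
```

```text
t 6.88 grasp pt [ 0.5021 -0.3583  0.0332] th 0.193 tilt 0.0013 gap 29.7 F [ 0.2  0.2 -5.3] gf 40.0
.5024,-.3586,.026,.192 turn shares 0.01  then shift dx 0.00 dy 0.01 dz 0.12
```

>>> play_rows --pt "0 0 0.06 0 1" --pt "0 0 0.03 0 1" --pt "0 0 0.02 0 1" --pt "0 0 0 0 1" --pt "0 0 0 0 1"

```text
time: 7.5
tcp_pos: [0.5016, -0.358, 0.19]
tool_rot: [0.0, 0.995, 0.096, -0.0]
force: [-4.1, 3.2, 5.5]
finger_gap: 0.341
gripper_force: 40.0
```

Contact is felt at the expected height, so I'll release and lift.

>>> play_rows --pt "0 0 0 0 0.45" --pt "0 0 0 0 0.45" --pt "0 0 0 0 0.45" --pt "0 0 -0.3 0 0.45" --pt "0 0 -0.6 0 0.45" --pt "0 0 -0.6 0 0.4" --pt "0 0 0 0 0.36" --pt "0 0 0 0 0.36" --grip_force 25

```text
time: 8.5
tcp_pos: [0.5016, -0.3579, 0.2797]
tool_rot: [0.0, 0.995, 0.096, 0.0]
force: [0.9, 0.3, 0.2]
finger_gap: 0.635
gripper_force: 0.0
```

```bash
python3 mv.py .5293,-.0724,.11,1.745 .5293,-.0724,.024,1.745
python3 - <<'E'
from fit import *
F=[arm.grab_frame('top'),arm.grab_frame('scene')]
a=F[1]['color'][140:220,80:200];b=F[0]['color'][185:265,370:490]
cv2.imwrite('pics/core.png',np.hstack([cv2.resize(i,(390,260)) for i in (a,b)]))
E
```

```text
t 8.5 grasp pt [ 0.5016 -0.358   0.1162] th 0.193 tilt 0.0005 gap 55.3 F [0.9 0.3 0.2] gf 0.0
.5293,-.0724,.11,1.745 turn shares -10.35  then shift dx 4.61 dy 1.28 dz 0.10
.5293,-.0724,.024,1.745 turn shares -0.00  then shift dx 0.00 dy 0.00 dz 1.43
```

View pics/core.png

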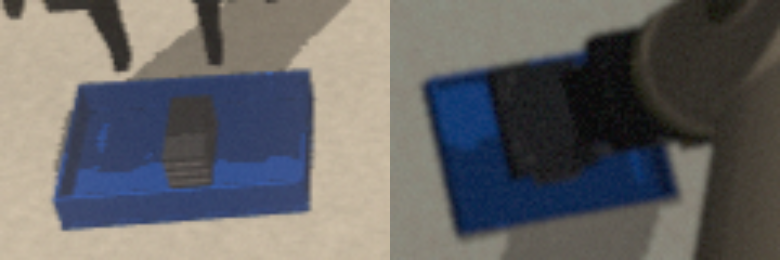

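The core (left crop 190,140) lies flat in the middle of the blue tray. Now the copper coil.

>>> play_rows --pt "0 0 0 -0.94 0.38" --pt "0 0 0 -0.94 0.38" --pt "0 0 0 -0.94 0.38" --pt "0 0 0 -0.94 0.38" --pt "0 0 0 -0.94 0.38" --pt "0 0 0 -0.94 0.38" --pt "0 0 0 -0.94 0.38" --pt "0 0 0 -0.94 0.38" --pt "0 0 0 -0.94 0.38" --pt "0 0 0 -0.94 0.38" --pt "0 0 0 -0.95 0.38" --pt "0.6 0.16 0 0 0.38" --pt "0.6 0.16 0 0 0.38" --pt "0.6 0.16 0 0 0.38" --pt "0.6 0.16 0 0 0.38" --pt "0.6 0.16 0 0 0.38" --pt "0.6 0.16 0 0 0.38" --pt "0.6 0.16 0 0 0.38" --pt "0.41 0.16 0.1 0 0.38" --pt "0 0 0 0 0.38"

```text
time: 11.1
tcp_pos: [0.5291, -0.07, 0.2725]
tool_rot: [-0.001, 0.641, 0.767, 0.0]
force: [0.1, -0.8, 0.7]
finger_gap: 0.618
gripper_force: 0.0
```

```bash
python3 mv.py .5293,-.0724,.024,1.745
```

```text
t 11.1 grasp pt [ 0.5289 -0.0698  0.109 ] th 1.749 tilt 0.0019 gap 53.8 F [ 0.1 -0.8  0.7] gf 0.0
.5293,-.0724,.024,1.745 turn shares 0.03  then shift dx -0.04 dy -0.00 dz 1.42
```

>>> play_rows --pt "-0.02 0 0 0 0.38" --pt "0 0 0.5 0 0.38" --pt "0 0 0.5 0 0.38" --pt "0 0 0.3 0 0.38" --pt "0 0 0.12 0 0.38" --pt "0 0 0 0 0.38" --pt "0 0 0 0 1" --pt "0 0 0 0 1" --pt "0 0 0 0 1" --pt "0 0 0 0 1" --pt "0 0 0 0 1" --pt "0 0 -0.3 0 1" --pt "0 0 -0.6 0 1" --pt "0 0 -0.6 0 1" --pt "0 0 0 0 1" --pt "0 0 0 0 1"

```text
time: 13.1
tcp_pos: [0.5292, -0.0735, 0.2781]
tool_rot: [0.0, 0.643, 0.766, -0.0]
force: [0.4, -0.7, -1.2]
finger_gap: 0.452
gripper_force: 25.0
```

```bash
python3 mv.py .6789,-.0374,.115,1.745 .6789,-.0374,.029,1.745
```

```text
t 13.1 grasp pt [ 0.5291 -0.0736  0.1146] th 1.745 tilt 0.0005 gap 39.4 F [ 0.4 -0.7 -1.2] gf 25.0
.6789,-.0374,.115,1.745 turn shares 0.00  then shift dx 0.16 dy 2.56 dz -0.01
.6789,-.0374,.029,1.745 turn shares -0.00  then shift dx 0.00 dy 0.00 dz 1.43
```

>>> play_rows --pt "0.03 0.4 0 0 1" --pt "0.03 0.5 0 0 1" --pt "0.03 0.5 0 0 1" --pt "0.03 0.5 0 0 1" --pt "0.03 0.4 0 0 1" --pt "0.01 0.26 0 0 1" --pt "0 0 0 0 1" --pt "0 0 0.4 0 1" --pt "0 0 0.4 0 1" --pt "0 0 0.3 0 1" --pt "0 0 0.2 0 1" --pt "0 0 0.07 0 1" --pt "0 0 0.03 0 1" --pt "0 0 0.02 0 1" --pt "0 0 0.02 0 1" --pt "0 0 0 0 1"

```text
time: 15.1
tcp_pos: [0.6793, -0.0373, 0.193]
tool_rot: [0.001, 0.643, 0.766, 0.0]
force: [-2.8, -1.2, 4.5]
finger_gap: 0.454
gripper_force: 25.0
```

```bash
python3 mv.py .6789,-.0374,.029,1.745
```

```text
t 15.1 grasp pt [ 0.6795 -0.0373  0.0295] th 1.745 tilt 0.0011 gap 39.5 F [-2.8 -1.2  4.5] gf 25.0
.6789,-.0374,.029,1.745 turn shares 0.00  then shift dx 0.00 dy -0.01 dz 0.01
```

Contact again, so I'll release, lift and go to the small yellow coil.

>>> play_rows --pt "0 0 0 0 0.4" --pt "0 0 0 0 0.4" --pt "0 0 0 0 0.4" --pt "0 0 -0.3 0 0.4" --pt "0 0 -0.6 0 0.3" --pt "0 0 -0.6 0 0.28" --pt "0 0 0 0 0.28"

```text
time: 15.98
tcp_pos: [0.6801, -0.0369, 0.2866]
tool_rot: [0.003, 0.643, 0.766, 0.002]
force: [0.1, -0.2, -0.4]
finger_gap: 0.712
gripper_force: 0.0
```

```bash
python3 mv.py .4481,-.0015,.11,1.745 .4481,-.0015,.022,1.745
```

```text
t 15.97 grasp pt [ 0.6812 -0.037   0.1231] th 1.745 tilt 0.0066 gap 61.9 F [ 0.1 -0.2 -0.4] gf 0.0
.4481,-.0015,.11,1.745 turn shares 0.00  then shift dx 1.26 dy -3.72 dz 0.22
.4481,-.0015,.022,1.745 turn shares -0.00  then shift dx 0.00 dy 0.00 dz 1.47
```

>>> play_rows --pt "0.2 -0.5 0 0 0.28" --pt "0.2 -0.6 0 0 0.28" --pt "0.2 -0.6 0 0 0.28" --pt "0.2 -0.6 0 0 0.28" --pt "0.2 -0.6 0 0 0.28" --pt "0.2 -0.5 0.1 0 0.28" --pt "0.06 -0.3 0.1 0 0.28" --pt "0 0 0 0 0.28" --pt "0 0 0 0 0.28"

```text
time: 17.1
tcp_pos: [0.448, -0.0015, 0.2702]
tool_rot: [0.0, 0.643, 0.766, 0.0]
force: [0.1, -0.9, -0.6]
finger_gap: 0.723
gripper_force: 0.0
```

```bash
python3 mv.py .4481,-.0015,.022,1.745
```

```text
t 17.1 grasp pt [ 0.4482 -0.0015  0.1067] th 1.745 tilt 0.0011 gap 62.9 F [ 0.1 -0.9 -0.6] gf 0.0
.4481,-.0015,.022,1.745 turn shares 0.00  then shift dx 0.00 dy -0.00 dz 1.41
```

>>> play_rows --pt "0 0 0.5 0 0.28" --pt "0 0 0.5 0 0.28" --pt "0 0 0.3 0 0.28" --pt "0 0 0.1 0 0.28" --pt "0 0 0 0 0.28" --pt "0 0 0 0 1" --pt "0 0 0 0 1" --pt "0 0 0 0 1" --pt "0 0 0 0 1" --pt "0 0 0 0 1" --pt "0 0 -0.3 0 1" --pt "0 0 -0.6 0 1" --pt "0 0 -0.7 0 1" --pt "0 0 0 0 1" --pt "0 0 0 0 1"

```text
time: 18.98
tcp_pos: [0.447, -0.0015, 0.2817]
tool_rot: [0.0, 0.643, 0.766, -0.0]
force: [-0.7, 0.2, -1.6]
finger_gap: 0.568
gripper_force: 25.0
```

```bash
python3 mv.py .6657,.0374,.115,1.745 .6657,.0374,.0265,1.745
```

```text
t 18.98 grasp pt [ 0.447  -0.0016  0.1182] th 1.745 tilt 0.0007 gap 49.4 F [-0.7  0.2 -1.6] gf 25.0
.6657,.0374,.115,1.745 turn shares 0.00  then shift dx 0.01 dy 3.70 dz 0.05
.6657,.0374,.0265,1.745 turn shares -0.00  then shift dx 0.00 dy 0.00 dz 1.48
```

>>> play_rows --pt "0 0.4 0 0 1" --pt "0 0.6 0 0 1" --pt "0 0.6 0 0 1" --pt "0 0.6 0 0 1" --pt "0 0.6 0 0 1" --pt "0 0.6 0 0 1" --pt "0.01 0.3 0 0 1" --pt "0 0 0 0 1" --pt "0 0 0.4 0 1" --pt "0 0 0.4 0 1" --pt "0 0 0.4 0 1" --pt "0 0 0.2 0 1" --pt "0 0 0.07 0 1" --pt "0 0 0.03 0 1" --pt "0 0 0.02 0 1" --pt "0 0 0.02 0 1" --pt "0 0 0 0 1"

```text
time: 21.1
tcp_pos: [0.6661, 0.0378, 0.1906]
tool_rot: [0.001, 0.643, 0.766, 0.0]
force: [-2.3, -0.9, 5.6]
finger_gap: 0.567
gripper_force: 25.0
```

```bash
python3 mv.py .6657,.0374,.0267,1.745
```

```text
t 21.1 grasp pt [0.6663 0.0378 0.0271] th 1.745 tilt 0.0012 gap 49.4 F [-2.3 -0.9  5.6] gf 25.0
.6657,.0374,.0267,1.745 turn shares 0.00  then shift dx -0.00 dy -0.01 dz 0.01
```

>>> play_rows --pt "0 0 0 0 0.3" --pt "0 0 0 0 0.3" --pt "0 0 0 0 0.3" --pt "0 0 -0.3 0 0.3" --pt "0 0 -0.6 0 0.3" --pt "0 0 -0.7 0 0.35" --pt "0 0 0 0.55 0.35" --pt "0 0 0 0 0.35"

```text
time: 22.1
tcp_pos: [0.6659, 0.0379, 0.2869]
tool_rot: [0.001, 0.674, 0.739, 0.0]
force: [-0.7, 0.3, -0.5]
finger_gap: 0.652
gripper_force: 0.0
```

```bash
python3 mv.py .5369,.0804,.115,1.665 .5369,.0804,.023,1.665
```

```text
t 22.1 grasp pt [0.6662 0.0378 0.1234] th 1.663 tilt 0.0017 gap 56.7 F [-0.7  0.3 -0.5] gf 0.0
.5369,.0804,.115,1.665 turn shares -0.01  then shift dx 0.91 dy -2.08 dz 0.14
.5369,.0804,.023,1.665 turn shares -0.00  then shift dx 0.00 dy 0.00 dz 1.53
```

>>> play_rows --pt "0.2 -0.4 0 0 0.35" --pt "0.2 -0.5 0 0 0.35" --pt "0.2 -0.5 0 0 0.35" --pt "0.2 -0.4 0 0 0.35" --pt "0.11 -0.28 0.1 0 0.35" --pt "0 0 0 0 0.35" --pt "0 0 0 0 0.35"

```text
time: 22.98
tcp_pos: [0.5372, 0.0802, 0.2796]
tool_rot: [0.0, 0.674, 0.739, 0.0]
force: [-0.1, -0.2, 0.4]
finger_gap: 0.65
gripper_force: 0.0
```

```bash
python3 mv.py .5369,.0804,.023,1.665
python3 - <<'E'
from fit import *
F=arm.grab_frame('scene');cv2.imwrite('pics/s2.png',cv2.resize(F['color'][110:300,210:450],None,fx=3,fy=3))
E
```

```text
t 22.98 grasp pt [0.5373 0.0802 0.1161] th 1.663 tilt 0.0005 gap 56.5 F [-0.1 -0.2  0.4] gf 0.0
.5369,.0804,.023,1.665 turn shares -0.01  then shift dx 0.00 dy -0.01 dz 1.55
```

View pics/s2.png

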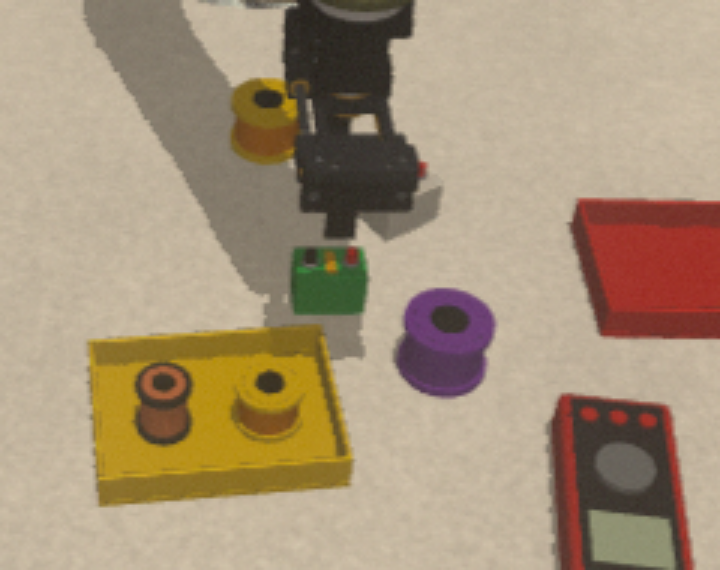

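Both coils stand upright in the yellow tray (crop 163,400 and 268,400), and the gripper is over the green module (330,280).

>>> play_rows --pt "0 0 0.5 0 0.38" --pt "0 0 0.5 0 0.38" --pt "0 0 0.4 0 0.38" --pt "0 0 0.13 0 0.38" --pt "0 0 0 0 0.38" --pt "0 0 0 0 1" --pt "0 0 0 0 1" --pt "0 0 0 0 1" --pt "0 0 0 0 1" --pt "0 0 0 0 1" --pt "0 0 -0.3 0 1" --pt "0 0 -0.6 0 1" --pt "0 0 -0.8 0 1" --pt "0 0 0 0.22 1" --pt "0 0 0 0 1" --grip_force 20

```text
time: 24.9
tcp_pos: [0.5363, 0.0805, 0.2897]
tool_rot: [0.0, 0.686, 0.728, -0.0]
force: [-1.1, 0.1, -0.8]
finger_gap: 0.413
gripper_force: 20.0
```

```bash
python3 mv.py .494,.3389,.125,1.631 .494,.3389,.0285,1.631
```

```text
t 24.9 grasp pt [0.5364 0.0804 0.1262] th 1.629 tilt 0.0006 gap 35.9 F [-1.1  0.1 -0.8] gf 20.0
.494,.3389,.125,1.631 turn shares -0.01  then shift dx 4.34 dy -0.45 dz 0.02
.494,.3389,.0285,1.631 turn shares -0.00  then shift dx 0.00 dy 0.00 dz 1.61
```

>>> play_rows --pt "0.4 -0.05 0 0 1" --pt "0.6 -0.05 0 0 1" --pt "0.6 -0.05 0 0 1" --pt "0.6 -0.05 0 0 1" --pt "0.6 -0.05 0 0 1" --pt "0.6 -0.05 0 0 1" --pt "0.6 -0.05 0 0 1" --pt "0.34 -0.1 0 0 1" --pt "0 0 0 0 1" --pt "0 0 0.4 0 1" --pt "0 0 0.4 0 1" --pt "0 0 0.4 0 1" --pt "0 0 0.3 0 1" --pt "0 0 0.07 0 1" --pt "0 0 0.03 0 1" --pt "0 0 0.02 0 1" --pt "0 0 0.02 0 1" --pt "0 0 0 0 1"

```text
time: 27.15
tcp_pos: [0.4944, 0.3392, 0.1922]
tool_rot: [0.0, 0.686, 0.728, 0.0]
force: [-2.5, -1.6, 6.8]
finger_gap: 0.408
gripper_force: 20.0
```

```bash
python3 mv.py .494,.3389,.0283,1.631
```

```text
t 27.15 grasp pt [0.4946 0.3392 0.0287] th 1.63 tilt 0.0012 gap 35.5 F [-2.5 -1.6  6.8] gf 20.0
.494,.3389,.0283,1.631 turn shares -0.01  then shift dx -0.00 dy -0.01 dz 0.01
```

>>> play_rows --pt "0 0 0 0 0.42" --pt "0 0 0 0 0.42" --pt "0 0 0 0 0.42" --pt "0 0 -0.3 0 0.42" --pt "0 0 -0.6 0 0.35" --pt "0 0 -0.7 0 0.35" --pt "0 0 0 -0.84 0.35" --pt "0 0 0 -0.84 0.35" --pt "0 0 0 -0.84 0.35" --pt "0 0 0 -0.84 0.35" --pt "0 0 0 -0.84 0.35" --pt "0 0 0 0 0.35"

```text
time: 28.65
tcp_pos: [0.4943, 0.339, 0.2881]
tool_rot: [0.0, 0.427, 0.904, 0.0]
force: [-1.3, 0.1, 0.4]
finger_gap: 0.647
gripper_force: 0.0
```

```bash
python3 - <<'E'
import fit;from fit import *
om=fit.mask
def hm(f,uv,r):
    u,v=[int(round(c)) for c in uv];im=f['color'][v-r:v+r,u-r:u+r]
    L=cv2.cvtColor(cv2.GaussianBlur(cv2.resize(im,None,fx=S,fy=S,interpolation=cv2.INTER_CUBIC),(0,0),3),cv2.COLOR_BGR2LAB).astype(float)
    e=np.r_[L[:8].reshape(-1,3),L[-8:].reshape(-1,3)]
    m=(np.linalg.norm(L-np.median(e,0),axis=2)>9).astype(np.uint8)
    n,lab,st,c=cv2.connectedComponentsWithStats(m)
    keep=np.isin(lab,[j for j in range(1,n) if st[j,4]>60 and np.hypot(*(c[j]-r*S))<11*S])
    p=np.argwhere(keep)[:,::-1].astype(np.int32);m[:]=0;cv2.fillConvexPoly(m,cv2.convexHull(p),1)
    return m,(u-r,v-r)
fit.mask=hm
F=[arm.grab_frame('top'),arm.grab_frame('scene')];vis=[]
n='module_white_center'
x,i,d=fit.fit(n,F,[.4346,.1405],17,yaws=[2.1,2.4]);print(x,i)
for f in F: print(fit.fit(n,[f],[.4346,.1405],17,yaws=[2.25])[:2])
for f,m,o in d:
    c=cv2.resize(f['color'][o[1]:o[1]+34,o[0]:o[0]+34],m.shape[::-1])
    for g,col in((sil(f,M[n],[*x,0],m,o),(255,0,255)),(m,(255,255,0))):
        cs,_=cv2.findContours(g,0,2);cv2.drawContours(c,cs,-1,col,1)
    vis.append(cv2.resize(c,(300,300)))
vis.append(cv2.resize(F[1]['color'][150:250,380:500],(360,300)))
cv2.imwrite('pics/w.png',np.hstack(vis))
E
python3 mv.py
```

```text
t 28.65 grasp pt [0.4944 0.3391 0.1246] th 2.259 tilt 0.0008 gap 56.3 F [-1.3  0.1  0.4] gf 0.0Traceback (most recent call last):
  File "<stdin>", line 2, in <module>
AttributeError: 'function' object has no attribute 'mask'
```

Run:
```python
import sys;import fit as fm;from fit import box,proj,sil,M,S,arm,cv2,np
def hm(f,uv,r):
    u,v=[int(round(c)) for c in uv];im=f['color'][v-r:v+r,u-r:u+r]
    L=cv2.cvtColor(cv2.GaussianBlur(cv2.resize(im,None,fx=S,fy=S,interpolation=cv2.INTER_CUBIC),(0,0),3),cv2.COLOR_BGR2LAB).astype(float)
    e=np.r_[L[:8].reshape(-1,3),L[-8:].reshape(-1,3)]
    m=(np.linalg.norm(L-np.median(e,0),axis=2)>9).astype(np.uint8)
    n,lab,st,c=cv2.connectedComponentsWithStats(m)
    keep=np.isin(lab,[j for j in range(1,n) if st[j,4]>60 and np.hypot(*(c[j]-r*S))<11*S])
    p=np.argwhere(keep)[:,::-1].astype(np.int32);m[:]=0;cv2.fillConvexPoly(m,cv2.convexHull(p),1)
    return m,(u-r,v-r)
fm.mask=hm
F=[arm.grab_frame('top'),arm.grab_frame('scene')];vis=[]
n='module_white_center'
x,i,d=fm.fit(n,F,[.4346,.1405],17,yaws=[2.1,2.4]);print(x,i)
for f in F: print(fm.fit(n,[f],[.4346,.1405],17,yaws=[2.25])[:2])
for f,m,o in d:
    c=cv2.resize(f['color'][o[1]:o[1]+34,o[0]:o[0]+34],m.shape[::-1])
    for g,col in((sil(f,M[n],[*x,0],m,o),(255,0,255)),(m,(255,255,0))):
        cs,_=cv2.findContours(g,0,2);cv2.drawContours(c,cs,-1,col,1)
    vis.append(cv2.resize(c,(240,240)))
vis.append(cv2.resize(F[1]['color'][150:250,380:500],(288,240)))
cv2.imwrite('pics/w.png',np.hstack(vis))
```

```text
[0.43182084 0.14602817 2.0739569 ] [np.float64(0.5097652903888984), np.float64(0.47529195501730104)]
(array([0.42826159, 0.14828947, 2.06565735]), [np.float64(0.5100222717149221)])
(array([0.44986771, 0.14061536, 2.0178454 ]), [np.float64(0.48469939446366783)])
```

View pics/w.png

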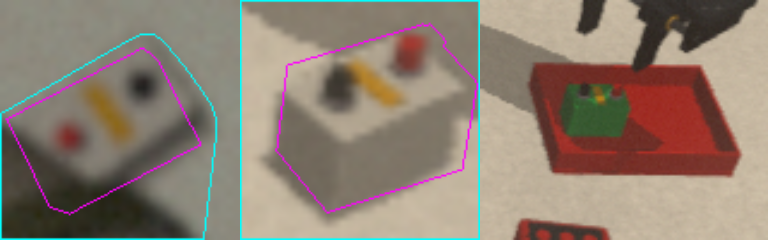

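The green module sits flat in the red tray (right crop 597,110). Shadow spoiled this white fit, so I keep the first one, whose outline matched the block. The 56 mm opening leaves 10 mm on each side.

```bash
python3 mv.py .435,.1405,.115,2.259 .435,.1405,.024,2.259
```

```text
t 28.75 grasp pt [0.4944 0.3391 0.1243] th 2.257 tilt 0.0006 gap 56.4 F [-0.1  0.2 -0.3] gf 0.0
.435,.1405,.115,2.259 turn shares -0.01  then shift dx -1.93 dy -2.87 dz 0.15
.435,.1405,.024,2.259 turn shares -0.00  then shift dx 0.00 dy 0.00 dz 1.52
```

>>> play_rows --pt "-0.3 -0.4 0 0 0.33" --pt "-0.3 -0.5 0 0 0.33" --pt "-0.3 -0.5 0 0 0.33" --pt "-0.3 -0.5 0 0 0.33" --pt "-0.3 -0.5 0 0 0.33" --pt "-0.43 -0.47 0.1 0 0.33" --pt "0 0 0 0 0.33" --pt "0 0 0 0 0.33"

```text
time: 29.75
tcp_pos: [0.4351, 0.1406, 0.2816]
tool_rot: [0.0, 0.427, 0.904, 0.0]
force: [-0.3, 0.5, -0.3]
finger_gap: 0.67
gripper_force: 0.0
```

```bash
python3 mv.py .435,.1405,.024,2.259
python3 - <<'E'
from fit import *
F=arm.grab_frame('scene');cv2.imwrite('pics/s3.png',cv2.resize(F['color'][110:230,270:430],None,fx=4,fy=4))
E
```

```text
t 29.75 grasp pt [0.4353 0.1406 0.1181] th 2.258 tilt 0.0011 gap 58.3 F [-0.3  0.5 -0.3] gf 0.0
.435,.1405,.024,2.259 turn shares -0.00  then shift dx 0.00 dy -0.00 dz 1.57
```

View pics/s3.png

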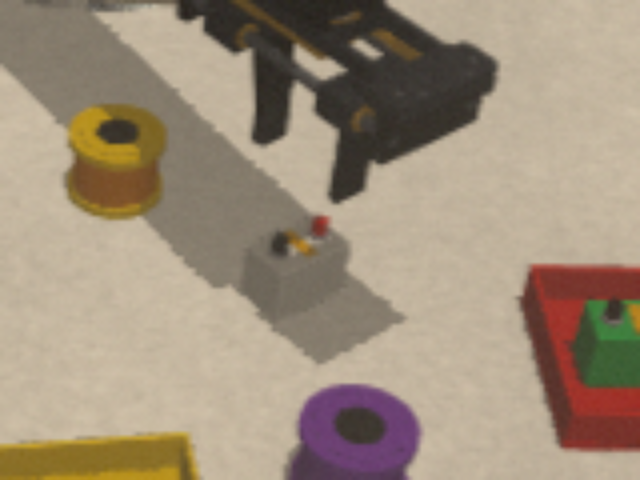

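The fingers are aligned with the white block (crop 295,265), closing across its long sides, and it is clear all round.

>>> play_rows --pt "0 0 0.5 0 0.33" --pt "0 0 0.5 0 0.33" --pt "0 0 0.4 0 0.33" --pt "0 0 0.16 0 0.33" --pt "0 0 0 0 0.33" --pt "0 0 0 0 1" --pt "0 0 0 0 1" --pt "0 0 0 0 1" --pt "0 0 0 0 1" --pt "0 0 0 0 1" --pt "0 0 -0.3 0 1" --pt "0 0 -0.6 0 1" --pt "0 0 -0.9 0 1" --pt "0 0 0 0 1" --pt "0 0 0 0 1"

```text
time: 31.68
tcp_pos: [0.4348, 0.1397, 0.2951]
tool_rot: [0.0, 0.427, 0.904, -0.0]
force: [0.1, -0.1, -0.8]
finger_gap: 0.413
gripper_force: 20.0
```

```bash
python3 mv.py .4894,.4147,.13,1.631 .4894,.4147,.0284,1.631
```

```text
t 31.68 grasp pt [0.4348 0.1395 0.1316] th 2.259 tilt 0.001 gap 35.9 F [ 0.1 -0.1 -0.8] gf 20.0
.4894,.4147,.13,1.631 turn shares 4.19  then shift dx 4.52 dy 1.18 dz 0.03
.4894,.4147,.0284,1.631 turn shares -0.00  then shift dx 0.00 dy 0.00 dz 1.69
```

>>> play_rows --pt "0 0 0 0.84 1" --pt "0 0 0 0.84 1" --pt "0 0 0 0.84 1" --pt "0 0 0 0.84 1" --pt "0 0 0 0.83 1" --pt "0.4 0.1 0 0 1" --pt "0.6 0.15 0 0 1" --pt "0.6 0.15 0 0 1" --pt "0.6 0.15 0 0 1" --pt "0.6 0.15 0 0 1" --pt "0.6 0.15 0 0 1" --pt "0.6 0.15 0 0 1" --pt "0.52 0.18 0 0 1" --pt "0 0 0 0 1" --pt "0 0 0 0 1"

```text
time: 33.55
tcp_pos: [0.4889, 0.4146, 0.2939]
tool_rot: [-0.0, 0.685, 0.728, -0.001]
force: [0.3, 0.1, -0.8]
finger_gap: 0.413
gripper_force: 20.0
```

```bash
python3 mv.py .4894,.4147,.0284,1.631
```

```text
t 33.55 grasp pt [0.4886 0.4143 0.1304] th 1.632 tilt 0.0027 gap 35.9 F [ 0.3  0.1 -0.8] gf 20.0
.4894,.4147,.0284,1.631 turn shares 0.00  then shift dx 0.01 dy 0.01 dz 1.70
```

>>> play_rows --pt "0 0 0.4 0 1" --pt "0 0 0.4 0 1" --pt "0 0 0.4 0 1" --pt "0 0 0.3 0 1" --pt "0 0 0.14 0 1" --pt "0 0 0.03 0 1" --pt "0 0 0.02 0 1" --pt "0 0 0.02 0 1" --pt "0 0 0 0 1"

```text
time: 34.67
tcp_pos: [0.4893, 0.4151, 0.1932]
tool_rot: [0.0, 0.685, 0.728, 0.0]
force: [-1.2, 0.3, -1.3]
finger_gap: 0.413
gripper_force: 20.0
```

```bash
python3 mv.py .4894,.4147,.0284,1.631
```

```text
t 34.67 grasp pt [0.4894 0.4151 0.0297] th 1.631 tilt 0.0004 gap 36.0 F [-1.2  0.3 -1.3] gf 20.0
.4894,.4147,.0284,1.631 turn shares 0.00  then shift dx -0.01 dy 0.00 dz 0.02
```

>>> play_rows --pt "0 0 0.02 0 1" --pt "0 0 0.02 0 1" --pt "0 0 0 0 1"

```text
time: 35.05
tcp_pos: [0.4892, 0.4153, 0.1921]
tool_rot: [0.0, 0.685, 0.728, 0.0]
force: [-4.3, -5.9, 12.3]
finger_gap: 0.412
gripper_force: 20.0
```

Contact, so I'll release, lift and move up clear of the tray.

>>> play_rows --pt "0 0 0 0 0.42" --pt "0 0 0 0 0.42" --pt "0 0 0 0 0.42" --pt "0 0 -0.3 0 0.42" --pt "0 0 -0.6 0 0.42" --pt "0 0 -0.8 0 0.42" --pt "0 0 -0.8 0 0.42" --pt "0 0 -0.8 0 0.42" --pt "0.5 -0.4 0 0 0.42" --pt "0.5 -0.4 0 0 0.42" --pt "0.5 -0.4 0 0 0.42" --pt "0.5 -0.4 0 0 0.42" --pt "0 0 0 0 0.42" --pt "0 0 0 0 0.42"

```text
time: 36.8
tcp_pos: [0.3864, 0.5289, 0.3893]
tool_rot: [0.0, 0.685, 0.728, 0.0]
force: [-0.2, -0.7, -0.4]
finger_gap: 0.579
gripper_force: 0.0
```

Run:
```python
from fit import *
F=[arm.grab_frame('top'),arm.grab_frame('scene')]
cv2.imwrite('pics/end.png',cv2.resize(F[1]['color'][130:310,80:500],(798,342)))
B={'multimeter':(.7355,.2768,38,3.07),'decade_box':(.7279,-.2741,38,3.0)}
for n,(x,y,r,w) in B.items(): print(n,fit(n,[F[1]],[x,y],r,yaws=[w])[0])
for n,(x,y,w) in {'coil_yellow_center':(.6657,.0374,0),'coil_copper_center':(.6789,-.0374,0),'module_green_center':(.494,.3389,1.63),'module_white_center':(.4894,.4147,1.63),'core_center':(.5024,-.3586,.19)}.items():
    try: print(n,[np.round(v,3) for v in fit(n,F,[x,y],14,z=.004,yaws=[w])[:2]])
    except Exception as e: print(n,e)
```

```text
multimeter [0.73863149 0.27649409 3.06802019]
decade_box [ 0.72880854 -0.27450145  3.0188959 ]
coil_yellow_center [array([ 0.697,  0.037, -0.33 ]), array([0.183, 0.422])]
coil_copper_center [array([ 0.678, -0.036,  0.092]), array([0.939, 0.942])]
module_green_center [array([0.494, 0.34 , 1.616]), array([0.948, 0.882])]
module_white_center [array([0.489, 0.417, 1.621]), array([0.933, 0.874])]
core_center [array([ 0.501, -0.358,  0.194]), array([0.97 , 0.938])]
```

View pics/end.png

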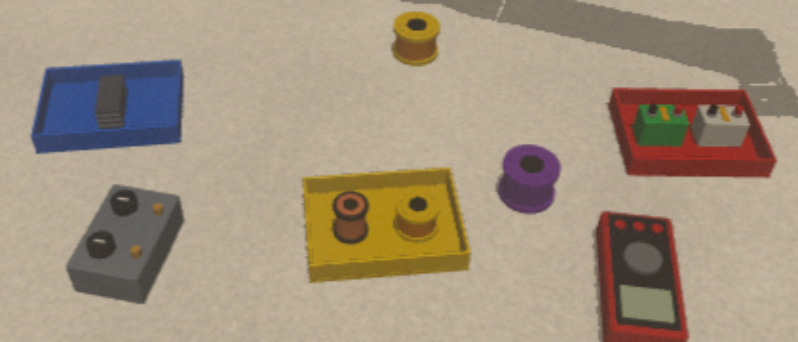

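All five parts stand flat in their own trays, and the multimeter and resistance box have not moved. The yellow coil's fit failed because it is yellow on yellow, but the picture shows it upright at crop (417,215). Handing in.

```bash
python3 -c "
from workcell import arm
print(arm.hand_in())"
```

```text
the job is handed in; nothing more can be done
None
```

I sorted both coils into the yellow tray, both modules into the red tray and the core into the blue tray, all set down upright and released, and handed the job in at about 37 s; no verdict came back.

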